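# Put the tatami knife away in its guard box

### The arm

A 6-joint arm with a two-finger parallel gripper is mounted at the origin on the work surface. World frame = base frame: x ahead of the robot, y to its left, z up, the work surface at z = 0. Lengths are in mm, angles in rad, forces in N, time in s.
With the tool pointing down it reaches from about 275 to 1000 mm from the base axis. Payload 8.4 kg.
Tool frame: the origin (TCP) lies midway between the tips of the shut fingers; the grasp point (between the pads) lies 19 mm behind it; z points along the fingers, y is the line along which they close (so a half turn about z gives the same grasp; the last joint's range is limited). The gripper opens to 85 mm and grips with 20 to 120 N. Pads are 22 mm wide; open, the fingers measure 114 mm over their backs; the gripper's body (76 mm by 85 mm) begins 54 mm behind the grasp point. The pads swing forward as they close: fully open they stand 13 mm farther back than shut.
Start: joints at [1.107, 0.353, 1.633, -0, 1.155, -0.002], TCP at [278.474, 559.536, 231.281] pointing down, gripper open.
Joint ranges: [-2.63, 2.63], [-0.92, 2.1], [0.06, 2.66], [-1.3, 4.44], [0, 2.69], [-3.02, 3.02]. Speed limits (rad/s): [2.22, 2.22, 2.79, 3.14, 3.14, 3.14].

### API

Orientations are given as [roll, pitch, yaw] about the fixed x, y, z axes, in that order (R = Rz(yaw) Ry(pitch) Rx(roll)).
In Python, from rig import telemetry, optics, r gives the robot as it stands.
- The arm moves only by the tool play_rows, never from a script. Its arguments are lists of equal length, an entry for each row: "dp": the shift along the tool's x, y, z in units of 40 mm (1.0 is 40 mm), a list of three; "rot": the turn, a rotation vector about the tool's x, y, z in units of 6 degrees (1.0 is 6 degrees), a list of three. In form: {"dp": [[tx, ty, tz], ...], "rot": [[ax, ay, az], ...]}. A call has 1 to 5 rows; each row is the pose to reach, as a shift and turn from the pose commanded when the call began, along the tool's axes at that moment; what a row does not reach only later rows make up. A row lasts 1/12 s, in which the tool goes at most 41.7 mm and 7.16 degrees, less where a joint would pass 70% of its speed; a pose out of reach is approached as far as the arm can. A call with a gripper value outside its range is refused whole. "fingers" is the opening, from 0 (shut) to 1 (fully open), set as the call begins (left out, the last holds). The fingers move at their own pace and stop on an object; "grip_force" is the grip in N (left out, the last holds). Time passes only in rows, so rows that repeat a pose let the fingers close. It gives the time, the measured TCP pose, the force, the opening and the grip force at its end, in the units of the state.
- telemetry.sense(): the state, without advancing time (a new reading comes with each control period).
- optics.grab_frame(name): name is "scene" or "top" or "wrist"; returns a dict with "color" (420x560x3 uint8, red, green, blue), "mtx" (3x3 intrinsics, pixels), "D" ([k1, k2, p1, p2, k3] as OpenCV has them; the pictures are not rectified), "R" (3x3) and "t" (3): a world point X has camera coordinates R X + t; the wrist camera has in their place "mount" (4x4, takes a point from camera to tool coordinates, whose origin is the TCP and whose axes are the flange's). Camera axes: x right, y down, z forward; pixel columns grow to the right and rows downward; lengths in mm; the calibration is good to about 2 mm. A picture is of the moment at which its call begins: read the wrist's pose just before it. There is no depth.
- r.sign_off(): hands the job in; it is judged then, once.
The state is a dict: "clock": time; "qpos": joint angles; "qvel": joint speeds; "joint_efforts": joint torques, N m; "eef_pos": TCP position; "tcp_rot": TCP orientation; "contact_force": force on the tool from outside, world axes, zero at the start; "wrist_torque": the same for the moment, N m; "opening": opening from 0.0 (shut) to 1.0 (fully open); "grasp_force": force on a finger pad.
Only numpy, scipy, OpenCV 4.12 (cv2) and the standard library are available. Lean on these libraries where they do the work, as an engineer would, in place of code of your own. Each camera call takes 0.05 s, during which the arm holds its last target. There are 200 camera calls.

### The job

Put the tatami knife away: take it by its handle out of the open wooden rest and slide it, blade down, past the sprung flap of the guard box into the slot beneath, feeling your way gently and never forcing it. Press it down firmly so that the tip beds fully home on the rubber seat hidden at the bottom, then let go and leave it standing upright there. Leave the whetstone, the thread spool and the batten with the awls where they are.

Things in the scene. Friction and masses are not known exactly. Their poses are not given: they have to be found in the camera images.
- knife: Knife, 0.15 to 0.31 kg, upright in the rest, handle up. Origin at the blade's tip; +z up the knife, y along blade width, x through thickness; a half turn about z makes no difference. Steel blade 5 mm thick, 44 wide, z 0 to 85 mm, lower end a half circle of radius 22; brass ferrule 22 (x) x 30 (y) mm, z 85 to 95; dark wooden handle 24 (x) x 32 (y) mm, z 95 to 175.
- rest: Fixed open wooden block 100 (x) x 110 (y) x 95 mm high, origin under its centre. A slot 8 (x) x 48 (y) mm goes 90 mm down from its top; the knife's blade stands in it with the ferrule resting on the block's top, so the tip is 10 mm above the table.
- guard_box: Fixed plywood box, grey top plate, 120 x 120 x 100 mm high, base 140 x 140 x 6. Origin under its blade slot, x through the slot's thickness, z up. Mouth in the top: x -15 to 18, y -28 to 28 mm, closed by the flap. Steel ramps (tops at x -15, z 92 and x 18, z 66 mm) narrow it to the slot centred on x = y = 0: 7 (x) by 47 mm (y), from z 56 (its -x wall from z 75) mm down to the rubber seat.
- flap (a joint): Steel flap 31 x 54 x 3 mm in the mouth, hinged along y at the mouth's +x edge (z 98 mm). 0 = shut, level; pushed, it swings down into the box (max 1.4 rad) and springs back. A tip pressing over the slot opens it at about 2.5 N, rising; past it, the blade holds it at about 1 rad and it pushes the blade to the box's -x with about 3.5 N, enough to stop the knife sinking by itself.
- slot_seat (a point): Point in the guard box on the slot's centre line, 17 mm above the table, the lowest height of the rubber seat: the bedded tip stands 0 to 16 mm above it. Axes as the guard box. When the knife is home the ferrule's underside is 2 to 18 mm above the top plate.
- slot_mouth (a point): Point in the guard box straight above the slot at the height of the top plate, 100 mm above the table. Axes as the guard box.
- whetstone: Whetstone 60 x 150 x 28 mm lying on the table, 0.6 kg, origin under its centre, length along y. Leave alone.
- spool: Wooden thread spool, 52 mm diameter, 60 mm tall, standing, origin under its centre. Leave alone.
- batten: Whitewood batten 34 x 200 x 10 mm (length along y) with two brass-headed awls stuck in it, at y 55 and 85 mm, tops 93 mm high; origin under its centre. Leave alone.
- seat_post: Post in the bottom of the slot, fixed in the box, origin under its centre at table height. It carries the flat, firm (hardly giving) rubber seat, set to another height each time: its top lies 17 to 33 mm above the table, out of sight and not measured, so feel for it. A push of about 8 N beds the knife; over 25 N on the seat, or over 40 N in all between knife and box, is forcing.
Mind the look-alikes: they are no part of the job. There is more than one size of the guard_box; the job needs the larger.

How it is judged:
By the outcome, as a careful person would: the job done as asked, in the order asked, and still so for the second after the job is handed in, with the robot touching nothing.
It also fails if it takes over 64 s, if anything falls off the work surface, if the arm or the gripper's body presses on something with over 40 N, if the wrist force passes 120 N, or if a joint passes its speed limit or range.

## Working session

There is one attempt and no reset: what is moved stays moved. The work goes in short steps, Python scripts to look and compute and a tool call to move; the robot and the scene stay as the last step left them, time stands still between calls to the robot, and variables do not carry over. Pictures are saved under pics/ and viewed, at most 10 in all, crops included, and the job is handed in when it is done.

Besides the shell and the picture viewer there is one more tool, called after "Emit:" as name(argument=value, ...) on one line, values as JSON. play_rows: Moves the arm, as the interface text tells. Its arguments: {"type":"object","properties":{"dp":{"type":"array"},"rot":{"type":"array"},"fingers":{"type":"number"},"grip_force":{"type":"number"}},"required":["dp","rot"]}

```bash
mkdir -p pics; ls
cat > h.py <<'E'
import numpy as np, cv2
from scipy.spatial.transform import Rotation as Ro
from rig import telemetry, optics, r
def grab(n,save=None):
    s=telemetry.sense(); f=optics.grab_frame(n); f['s']=s
    if n=='wrist':
        M=np.array(f['mount']); Rt=Ro.from_euler('xyz',s['tcp_rot']).as_matrix(); 
        Rc=Rt@M[:3,:3]; c=Rt@M[:3,3]+np.array(s['eef_pos'])
        f['R']=Rc.T; f['t']=-Rc.T@c
    f={**f,**{k:np.array(f[k],float) for k in('mtx','D','R','t')}}
    if save: cv2.imwrite('pics/'+save,f['color'][:,:,::-1])
    return f
def ray(f,px):
    u=cv2.undistortPoints(np.array(px,float).reshape(-1,1,2),f['mtx'],f['D']).reshape(-1,2)
    d=np.c_[u,np.ones(len(u))]@f['R']; return -f['R'].T@f['t'],d
def plane(f,px,z):
    c,d=ray(f,px); return c+d*((z-c[2])/d[:,2])[:,None]
def proj(f,X):
    return cv2.projectPoints(np.array(X,float).reshape(-1,1,3),cv2.Rodrigues(f['R'])[0],f['t'],f['mtx'],f['D'])[0].reshape(-1,2)
E
python3 - <<'E'
from h import *
a=grab('scene','s1.png');b=grab('top','t1.png')
print(telemetry.sense())
for f in(a,b):print(-f['R'].T@f['t'])
E
```

```text
pics
{'clock': 0.1, 'qpos': array([ 1.10660577e+00,  3.53562881e-01,  1.63403380e+00, -1.99391395e-05,
        1.15523077e+00, -2.38438169e-03]), 'qvel': array([ 7.50588959e-04, -7.65002356e-04, -3.91090196e-03,  6.89808198e-05,
       -8.91382604e-04, -1.84560161e-03]), 'joint_efforts': array([ 2.47289036e-04, -6.06355691e+01, -3.42819214e+01,  1.62199813e-04,
        3.93360664e-03,  2.93313508e-05]), 'eef_pos': array([278.2867788 , 559.15539982, 230.65787671]), 'tcp_rot': array([-3.14035782e+00,  1.52878581e-05,  2.67979455e+00]), 'contact_force': array([-0.23331971, -0.09988264, -0.66829705]), 'wrist_torque': array([ 0.00620852,  0.00015183, -0.00390035]), 'grasp_force': 0.0, 'opening': 0.9966239998154973}
[833.99633294 446.59614249 608.7008391 ]
[462.21569062 -13.26115345 918.36090024]
```

View pics/s1.png

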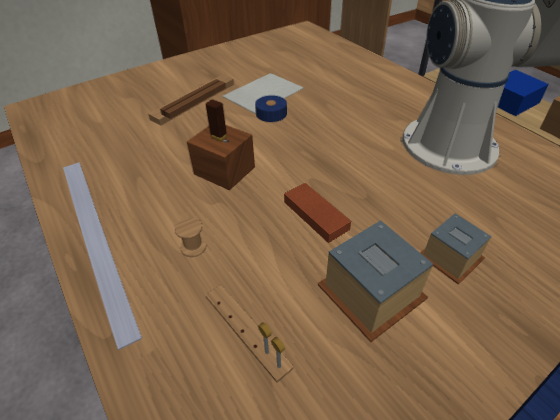

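View pics/t1.png

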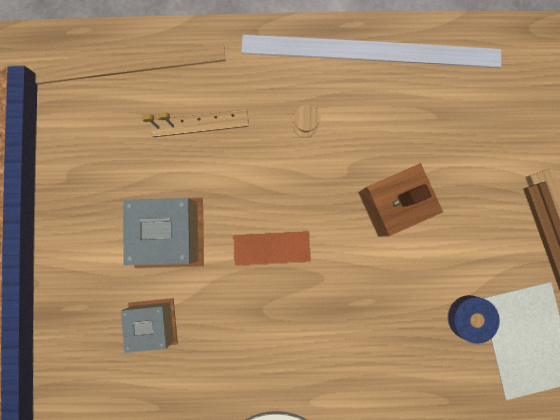

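The top view shows the candidates. Boxes: a large guard box at (158,231) and a small look-alike at (143,328). Upright dark things: the knife in the wooden rest at (413,195), and brass awl heads at (150,119) and (165,117). I choose the knife in the rest and the large box. One close crop will check both choices.

Run:
```python
from h import *
a=cv2.imread('pics/s1.png');b=cv2.imread('pics/t1.png')
g=lambda im,x,y,w,h:cv2.resize(im[y:y+h,x:x+w],(400,300),interpolation=cv2.INTER_CUBIC)
cv2.imwrite('pics/c1.png',np.vstack([np.hstack([g(b,113,190,100,75),g(b,350,160,100,75)]),np.hstack([g(a,320,215,120,90),g(a,170,95,120,90)])]))
f=grab('top')
im=f['color']; hsv=cv2.cvtColor(im,cv2.COLOR_RGB2HSV)
print(hsv[215,130],hsv[230,155],hsv[195,413],hsv[220,395])
m=cv2.inRange(hsv,(85,20,60),(115,130,200)); m[:,:100]=0;m[:190]=0;m[280:]=0;m[:,215:]=0
m=cv2.morphologyEx(m,cv2.MORPH_CLOSE,np.ones((5,5)))
c=max(cv2.findContours(m,0,2)[0],key=cv2.contourArea)
q=cv2.boxPoints(cv2.minAreaRect(c)); print(q, cv2.contourArea(c))
p=plane(f,q,100);print(p,p.mean(0),np.linalg.norm(np.diff(p,axis=0),axis=1))
```

```text
[ 87  20 125] [ 78   9 146] [ 10 164  81] [ 12 161 138]
[[124. 199.]
 [187. 199.]
 [187. 263.]
 [124. 263.]] 3532.5
[[544.71266713 267.09776972 100.        ]
 [542.31224894 151.1470334  100.        ]
 [425.8622292  151.97791959 100.        ]
 [427.9362413  266.8635701  100.        ]] [485.20584664 209.2715732  100.        ] [115.97558045 116.45298395 114.90436989]
```

View pics/c1.png

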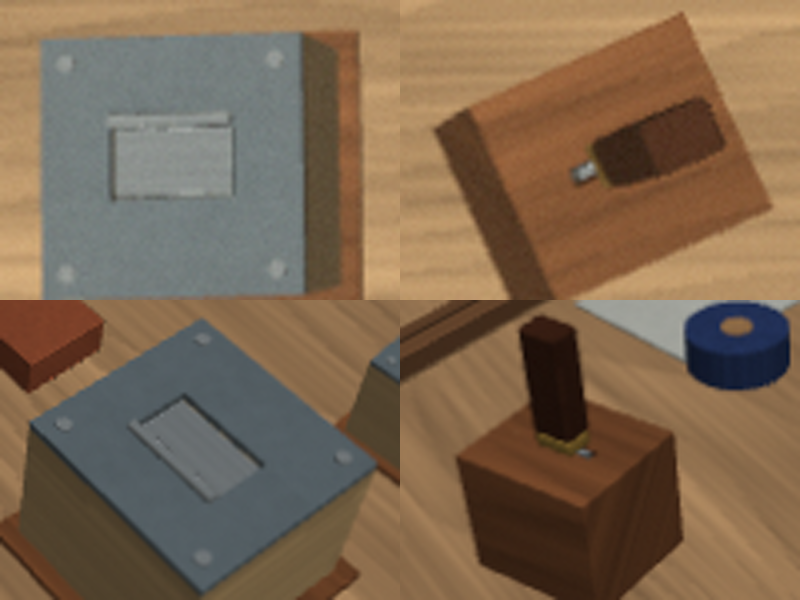

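The crop confirms both choices. The hinge strip of the large box is on the image-top edge, i.e. world +x. The knife's dark handle stands in the rest, with the steel blade peeking out along the rest's longer direction.

Run:
```python
from h import *
f=grab('top')
C=lambda l,ox,oy,sx=0:[((x-sx)/4-.4+ox,y/4-.4+oy) for x,y in l]
p=plane(f,C([(64,64),(275,58),(278,268),(66,273)],113,190),100);print('screws',p.round(1),p.mean(0))
d=p[0]-p[1];print('y dir deg',np.degrees(np.arctan2(d[1],d[0])),np.degrees(np.arctan2(*(p[3]-p[2])[[1,0]])))
print('mouth (hingeline L,R, far L,R)',plane(f,C([(110,126),(234,126),(115,198),(234,194)],113,190),98).round(1))
p=plane(f,C([(470,108),(685,12),(772,207)],350,160,400),95);print('rest',p.round(1),(p[0]+p[2])/2,np.linalg.norm(np.diff(p,axis=0),axis=1))
d=p[0]-p[1];print(np.degrees(np.arctan2(d[1],d[0])));d=p[2]-p[1];print(np.degrees(np.arctan2(d[1],d[0])))
p=plane(f,C([(640,120),(700,98),(725,145),(655,178)],350,160,400),185);print('handle top',p.round(1),p.mean(0))
```

```text
screws [[532.4 258.6 100. ]
 [533.2 161.6 100. ]
 [437.6 160.8 100. ]
 [437.1 257.5 100. ]] [485.05898462 209.60809788 100.        ]
y dir deg 90.45437206940915 90.29134353398298
mouth (hingeline L,R, far L,R) [[503.7 237.9  98. ]
 [502.5 181.   98. ]
 [470.7 235.7  98. ]
 [471.5 181.1  98. ]]
rest [[ 559.1 -180.2   95. ]
 [ 602.  -282.1   95. ]
 [ 510.5 -318.7   95. ]] [ 534.78504266 -249.41603263   95.        ] [110.59018411  98.60063167]
112.85619272615216
-158.21669499861275
handle top [[ 542.2 -232.   185. ]
 [ 550.8 -257.3  185. ]
 [ 531.2 -266.9  185. ]
 [ 518.1 -237.3  185. ]] [ 535.58130136 -248.38009382  185.        ]
```

```bash
cat >> h.py <<'E'
def to(x,y,z,yaw=None,tilt=(0,0)):
    s=telemetry.sense(); Rt=Ro.from_euler('xyz',s['tcp_rot'])
    d=Rt.inv().apply(np.array([x,y,z])-s['eef_pos'])/40
    e=Ro.from_euler('xyz',s['tcp_rot']) if yaw is None else Ro.from_euler('xyz',[np.pi,0,np.radians(yaw)])
    print('dp',d.round(3),'rot',(np.degrees((Rt.inv()*e).as_rotvec())/6).round(3),'clk',round(s['clock'],2),'F',s['contact_force'].round(1),'pos',s['eef_pos'].round(1),'rpy',np.degrees(s['tcp_rot']).round(2),'q',s['qpos'].round(2))
E
python3 -c "
from h import *
to(535,-249,290,112.4)"
```

```text
dp [-14.748 -15.232  -1.466] rot [-8.000e-03  3.000e-03  6.857e+00] clk 0.2 F [0.4 0.7 1.1] pos [278.3 559.3 230.8] rpy [-179.95    0.    153.54] q [ 1.11  0.35  1.63 -0.    1.16 -0.  ]
```

Emit:
play_rows(dp=[[-14.75,-15.23,-1.47],[-14.75,-15.23,-1.47],[-14.75,-15.23,-1.47],[-14.75,-15.23,-1.47],[-14.75,-15.23,-1.47]], rot=[[0,0,6.86],[0,0,6.86],[0,0,6.86],[0,0,6.86],[0,0,6.86]])

```text
clock: 0.62
eef_pos: [341.4, 359.6, 245.6]
tcp_rot: [-3.141, 0.0, 2.049]
contact_force: [1.2, 0.3, 0.5]
opening: 1.001
grasp_force: 0.0
```

```bash
python3 -c "
from h import *
to(535,-249,290,112.4)"
```

```text
dp [-15.735  -2.709  -1.106] rot [-0.001  0.002  0.836] clk 0.62 F [1.2 0.3 0.5] pos [341.4 359.6 245.6] rpy [-1.7999e+02  1.0000e-02  1.1741e+02] q [ 0.81  0.14  1.89 -0.    1.12  0.33]
```

Emit:
play_rows(dp=[[-15.74,-2.7,-1.1],[-15.74,-2.7,-1.1],[-15.74,-2.7,-1.1],[-15.74,-2.7,-1.1],[-15.74,-2.7,-1.1]], rot=[[0,0,0.83],[0,0,0.83],[0,0,0.83],[0,0,0.83],[0,0,0.83]])

```text
clock: 1.03
eef_pos: [405.7, 161.9, 260.3]
tcp_rot: [3.141, 0.0, 1.968]
contact_force: [0.6, 0.2, 0.1]
opening: 1.002
grasp_force: 0.0
```

```bash
python3 -c "
from h import *
to(535,-249,290,112.4)"
```

```text
dp [-10.723  -0.994  -0.742] rot [0.005 0.    0.062] clk 1.03 F [0.6 0.2 0.1] pos [405.7 161.9 260.3] rpy [179.97   0.   112.77] q [ 0.38  0.02  1.98 -0.    1.14 -0.02]
```

Emit:
play_rows(dp=[[-10.7,-1,-0.74],[-10.7,-1,-0.74],[-10.7,-1,-0.74],[-10.7,-1,-0.74],[-10.7,-1,-0.74]], rot=[[0,0,0.06],[0,0,0.06],[0,0,0.06],[0,0,0.06],[0,0,0.06]])

```text
clock: 1.45
eef_pos: [467.9, -36.7, 274.6]
tcp_rot: [3.141, 0.0, 1.961]
contact_force: [0.7, 0.3, -1.3]
opening: 1.003
grasp_force: 0.0
```

```bash
python3 -c "
from h import *
to(535,-249,290,112.4)"
```

```text
dp [-5.547 -0.469 -0.383] rot [ 0.005  0.001 -0.003] clk 1.45 F [ 0.7  0.3 -1.3] pos [467.9 -36.7 274.6] rpy [1.7997e+02 1.0000e-02 1.1238e+02] q [-0.08  0.06  1.9   0.    1.18 -0.47]
```

Emit:
play_rows(dp=[[-5.55,-0.47,-0.38],[-5.55,-0.47,-0.38],[-5.55,-0.47,-0.38],[-5.55,-0.47,-0.38],[-5.55,-0.47,-0.38]], rot=[[0,0,0],[0,0,0],[0,0,0],[0,0,0],[0,0,0]])

```text
clock: 1.87
eef_pos: [530.5, -234.9, 288.6]
tcp_rot: [3.142, -0.0, 1.961]
contact_force: [0.9, 0.1, -0.4]
opening: 1.0
grasp_force: 0.0
```

```bash
python3 -c "
from h import *
grab('wrist')
f=grab('wrist','w1.png')
to(535,-249,290,112.4)
print(proj(f,[[535,-249,185],[535,-249,95]]))"
```

```text
dp [-0.284 -0.031 -0.035] rot [ 0.004  0.025 -0.037] clk 1.97 F [0.1 0.6 0.5] pos [ 531.9 -238.   288.6] rpy [1.7998e+02 1.5000e-01 1.1218e+02] q [-0.42  0.24  1.66 -0.    1.24 -0.81]
[[281.08184939 214.86545917]
 [281.47914681 189.43137609]]
```

View pics/w1.png

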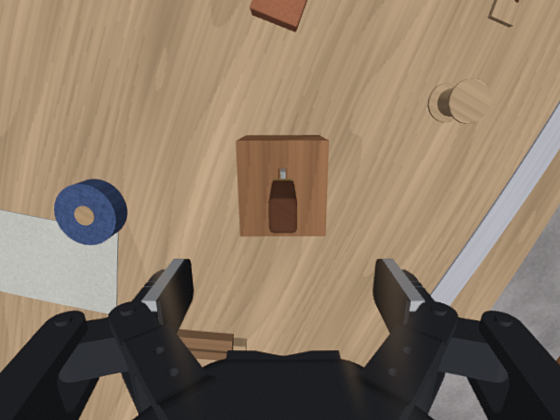

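The wrist view shows the rest squarely aligned, with the handle's top face centred near (283,218) and the blade edge at (283,173). I'll refine from those.

Run:
```python
from h import *
f=grab('wrist')
g=cv2.cvtColor(f['color'],cv2.COLOR_RGB2HSV)
m=cv2.inRange(g[:,:,2],0,92); m[:,:262]=0;m[:,305:]=0;m[:168]=0;m[:,:][240:]=0
for y in (190,200,206,210,215,220,225,230,232,234): 
    c=np.where(m[y])[0]; print(y,c.min() if len(c) else 0,c.max() if len(c) else 0,end=' | ')
print(g[180:240:3,283,2])
# rest top side edges: hue/val jump across row 160,225
for y in(150,225): print([ (x,int(g[y,x,1])) for x in list(range(234,246))+list(range(320,332))])
p=plane(f,[(283,218.5)],185);print('handle',p)
p=plane(f,[(238,141),(328,141),(240,236),(326,236)],95);print(p.round(1),p.mean(0))
```

```text
190 271 293 | 200 270 295 | 206 269 296 | 210 269 295 | 215 269 295 | 220 269 296 | 225 269 296 | 230 269 296 | 232 269 295 | 234 270 295 | [151 104  56  59  59  59  60  60  88  89  89  88  90  90  88  90  90  91
  90 121]
[(234, 79), (235, 91), (236, 119), (237, 128), (238, 127), (239, 125), (240, 126), (241, 127), (242, 124), (243, 126), (244, 126), (245, 127), (320, 124), (321, 122), (322, 124), (323, 125), (324, 124), (325, 124), (326, 126), (327, 126), (328, 105), (329, 84), (330, 82), (331, 82)]
[(234, 81), (235, 80), (236, 80), (237, 79), (238, 79), (239, 100), (240, 129), (241, 128), (242, 128), (243, 129), (244, 128), (245, 123), (320, 122), (321, 124), (322, 125), (323, 125), (324, 125), (325, 115), (326, 85), (327, 80), (328, 81), (329, 81), (330, 82), (331, 82)]
handle [[ 536.39465736 -247.59926575  185.        ]]
[[ 470.8 -213.4   95. ]
 [ 559.6 -177.2   95. ]
 [ 509.8 -314.8   95. ]
 [ 602.5 -277.    95. ]] [ 535.66863051 -245.6048117    95.        ]
```

```bash
python3 -c "
from h import *
to(536,-248,200,112.2)"
```

```text
dp [-3.410e-01  1.000e-03  2.202e+00] rot [-0.002  0.002 -0.001] clk 2.02 F [-0.5  1.2 -0.1] pos [ 530.8 -235.4  288.1] rpy [-1.7999e+02  1.0000e-02  1.1220e+02] q [-0.42  0.23  1.67 -0.    1.24 -0.81]
```

Emit:
play_rows(dp=[[-0.34,0,0.5],[-0.34,0,1.2],[-0.34,0,2.0],[-0.34,0,2.2],[-0.34,0,2.2]], rot=[[0,0,0],[0,0,0],[0,0,0],[0,0,0],[0,0,0]])

```text
clock: 2.43
eef_pos: [533.7, -243.6, 198.1]
tcp_rot: [-3.138, -0.004, 1.962]
contact_force: [-0.7, -0.9, 0.7]
opening: 0.995
grasp_force: 0.0
```

```bash
python3 -c "
from h import *
to(536,-248,131,112.2)"
```

```text
dp [-0.131  0.016  1.676] rot [-0.036 -0.041  0.039] clk 2.43 F [-0.7 -0.9  0.7] pos [ 533.7 -243.6  198.1] rpy [-179.78   -0.25  112.43] q [-0.43  0.33  1.75  0.    1.07 -0.82]
```

Emit:
play_rows(dp=[[0,0,0.7],[0,0,1.3],[0,0,1.68],[0,0,1.68],[0,0,1.68]], rot=[[0,0,0],[0,0,0],[0,0,0],[0,0,0],[0,0,0]])

```text
clock: 2.85
eef_pos: [536.2, -245.0, 134.6]
tcp_rot: [3.141, 0.0, 1.962]
contact_force: [-0.3, -0.1, 0.5]
opening: 0.998
grasp_force: 0.0
```

```bash
python3 -c "
from h import *
grab('wrist')
to(536,-248,131,112.2)"
```

```text
dp [-0.052 -0.043  0.107] rot [0.014 0.014 0.035] clk 2.9 F [-0.3 -0.1  0.1] pos [ 536.8 -245.4  135.3] rpy [1.7991e+02 9.0000e-02 1.1241e+02] q [-0.43  0.41  1.79  0.    0.94 -0.82]
```

Emit:
play_rows(dp=[[-0.05,-0.03,0.1],[-0.05,-0.03,0.1],[-0.05,-0.03,0.1],[-0.05,-0.03,0.1],[-0.05,-0.03,0.1]], rot=[[0,0,0],[0,0,0],[0,0,0],[0,0,0],[0,0,0]])

```text
clock: 3.32
eef_pos: [535.5, -247.7, 129.7]
tcp_rot: [3.141, 0.0, 1.962]
contact_force: [-0.2, 0.1, 0.6]
opening: 1.001
grasp_force: 0.0
```

Emit:
play_rows(dp=[[0,0,0],[0,0,0],[0,0,0],[0,0,0],[0,0,0]], rot=[[0,0,0],[0,0,0],[0,0,0],[0,0,0],[0,0,0]], fingers=0.35, grip_force=25)

```text
clock: 3.73
eef_pos: [535.3, -247.6, 129.3]
tcp_rot: [-3.142, -0.0, 1.962]
contact_force: [0.1, -0.8, -0.5]
opening: 0.349
grasp_force: 0.0
```

Emit:
play_rows(dp=[[0,0,0],[0,0,0],[0,0,0],[0,0,0],[0,0,0]], rot=[[0,0,0],[0,0,0],[0,0,0],[0,0,0],[0,0,0]], fingers=0, grip_force=25)

```text
clock: 4.15
eef_pos: [535.4, -247.6, 129.3]
tcp_rot: [3.142, 0.0, 1.962]
contact_force: [0.1, -0.4, 1.1]
opening: 0.28
grasp_force: 27.7
```

Emit:
play_rows(dp=[[0,0,0],[0,0,0],[0,0,0],[0,0,0],[0,0,0]], rot=[[0,0,0],[0,0,0],[0,0,0],[0,0,0],[0,0,0]], fingers=0, grip_force=70)

```text
clock: 4.57
eef_pos: [535.4, -247.6, 129.4]
tcp_rot: [3.141, 0.0, 1.962]
contact_force: [-0.5, 0.3, 2.8]
opening: 0.269
grasp_force: 68.9
```

```bash
python3 -c "
from h import *
grab('wrist')
to(536,-248,131,112.2)
print(telemetry.sense())"
```

```text
dp [-0.014  0.01  -0.039] rot [0.002 0.002 0.032] clk 4.62 F [-1.4  0.4  2.4] pos [ 535.4 -247.6  129.4] rpy [1.7999e+02 1.0000e-02 1.1239e+02] q [-0.44  0.41  1.8   0.    0.93 -0.83]
{'clock': 4.6167, 'qpos': array([-4.35721047e-01,  4.13475079e-01,  1.79726109e+00,  2.72068829e-05,
        9.30608360e-01, -8.26533508e-01]), 'qvel': array([-0.00019026, -0.00110543,  0.00046696,  0.00091425, -0.00033706,
        0.00035873]), 'joint_efforts': array([-1.30483490e-04, -5.78700006e+01, -2.80979007e+01,  5.31259866e-04,
       -1.01202030e-01, -1.25484370e-03]), 'eef_pos': array([ 535.42383571, -247.61105219,  129.43171704]), 'tcp_rot': array([3.14140851e+00, 1.67735978e-04, 1.96159252e+00]), 'contact_force': array([-1.3615104 ,  0.40712382,  2.35086947]), 'wrist_torque': array([0.06759444, 0.0988048 , 0.03597176]), 'grasp_force': 68.94256711006165, 'opening': 0.2801697220412649}
```

Emit:
play_rows(dp=[[0,0,-0.3],[0,0,-0.7],[0,0,-1.1],[0,0,-1.5],[0,0,-1.9]], rot=[[0,0,0],[0,0,0],[0,0,0],[0,0,0],[0,0,0]])

```text
clock: 5.03
eef_pos: [534.9, -247.4, 206.3]
tcp_rot: [-3.141, -0.001, 1.962]
contact_force: [0.1, 0.7, -1.9]
opening: 0.274
grasp_force: 68.8
```

Emit:
play_rows(dp=[[0,0,-0.5],[0,0,-0.9],[0,0,-1.3],[0,0,-1.3],[0,0,-1.3]], rot=[[0,0,0],[0,0,0],[0,0,0],[0,0,0],[0,0,0]])

```text
clock: 5.45
eef_pos: [535.5, -247.7, 258.0]
tcp_rot: [3.141, 0.001, 1.962]
contact_force: [0.5, 0.4, -3.2]
opening: 0.271
grasp_force: 69.0
```

```bash
python3 -c "
from h import *
to(485.1,209.5,270,90.4)
print(telemetry.sense()['opening'])"
```

```text
dp [11.047  3.19  -0.309] rot [0.011 0.008 3.665] clk 5.45 F [ 0.5  0.4 -3.2] pos [ 535.5 -247.7  258. ] rpy [1.7995e+02 6.0000e-02 1.1239e+02] q [-0.44  0.27  1.68 -0.    1.18 -0.83]
0.2713219723284185
```

Emit:
play_rows(dp=[[0.9,0.26,-0.1],[1.9,0.55,-0.2],[2.9,0.84,-0.3],[3.9,1.13,-0.3],[4.9,1.42,-0.3]], rot=[[0,0,0.3],[0,0,0.6],[0,0,1.0],[0,0,1.3],[0,0,1.6]])

```text
clock: 5.87
eef_pos: [511.9, -43.4, 268.1]
tcp_rot: [-3.14, -0.001, 1.792]
contact_force: [1.5, 0.2, -2.6]
opening: 0.27
grasp_force: 69.0
```

```bash
python3 -c "
from h import *
to(485.1,209.5,270,90.4)"
```

```text
dp [ 6.315  0.732 -0.044] rot [-0.017 -0.004  2.043] clk 5.87 F [ 1.5  0.2 -2.6] pos [511.9 -43.4 268.1] rpy [-1.7990e+02 -4.0000e-02  1.0266e+02] q [-0.09  0.14  1.83  0.    1.17 -0.31]
```

Emit:
play_rows(dp=[[1,0.12,0],[2,0.23,0],[3,0.35,0],[4,0.46,0],[5,0.58,0]], rot=[[0,0,0.4],[0,0,0.8],[0,0,1.2],[0,0,1.6],[0,0,2.0]])

```text
clock: 6.28
eef_pos: [490.0, 156.7, 268.0]
tcp_rot: [-3.14, 0.001, 1.582]
contact_force: [1.6, -0.5, -2.7]
opening: 0.274
grasp_force: 69.0
```

```bash
python3 -c "
from h import *
to(485.1,209.5,270,90.4)"
```

```text
dp [ 1.32  -0.108 -0.052] rot [-0.02   0.006  0.045] clk 6.28 F [ 1.6 -0.5 -2.7] pos [490.  156.7 268. ] rpy [-1.7988e+02  4.0000e-02  9.0670e+01] q [ 0.31  0.15  1.82 -0.    1.18  0.3 ]
```

Emit:
play_rows(dp=[[0,0,0],[0,0,0]], rot=[[0,0,0.04],[0,0,0.04]])

```text
clock: 6.45
eef_pos: [490.3, 156.9, 267.9]
tcp_rot: [-3.139, 0.001, 1.584]
contact_force: [-0.1, 0.4, -3.0]
opening: 0.271
grasp_force: 69.0
```

```bash
python3 -c "
from h import *
f=grab('wrist','w2.png')
to(485.1,209.5,270,90.4)
print(proj(f,[[485,209,100],[532.8,258,100],[437.5,161,100]]))
X=f['s']['eef_pos']
print(proj(f,X+np.array([[0,0,-119],[0,22,-97],[0,-22,-97],[0,15,-34],[0,0,50]])), -f['R'].T@f['t'])
a=grab('scene');b=cv2.imread('pics/w2.png')
c=cv2.resize(a['color'][90:340,290:470][:,:,::-1],(432,600))
cv2.imwrite('pics/s2.png',c)
"
```

```text
dp [ 1.35  -0.12  -0.051] rot [-0.021  0.01   0.051] clk 6.5 F [-0.4 -0.  -2.3] pos [490.6 155.6 268. ] rpy [-1.7987e+02  6.0000e-02  9.0710e+01] q [ 0.3   0.15  1.82 -0.    1.18  0.29]
[[278.1376947  136.99631256]
 [329.34116757  85.11468229]
 [231.24966935 184.33002363]]
[[282.74393499 201.6849567 ]
 [283.04455131 182.21630815]
 [282.33876649 234.53819729]
 [282.75075142 215.79646845]
 [281.67407406 330.28887746]] [489.93645249 229.61388513 409.2537111 ]
```

View pics/w2.png

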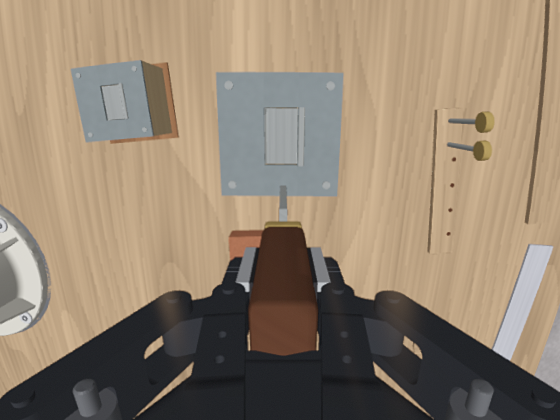

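Run:
```python
from h import *
f=grab('wrist');im=f['color'];g=cv2.cvtColor(im,cv2.COLOR_RGB2GRAY).astype(int);h=cv2.cvtColor(im,cv2.COLOR_RGB2HSV)
for y in(192,200,206,212,218):print(y,g[y,274:292])
print('col283',[(y,int(g[y,283])) for y in range(178,232,2)], [ (y,h[y,283].tolist()) for y in range(214,232,3)])
for c in[(228,86),(331,86),(326,185),(232,185)]:
    w=g[c[1]-7:c[1]+8,c[0]-7:c[0]+8]; k=w-np.median(w); k=np.where(k>12,k,0); yy,xx=np.mgrid[-7:8,-7:8]
    p=(c[0]+(k*xx).sum()/k.sum(),c[1]+(k*yy).sum()/k.sum()); print(p,plane(f,[p],100).round(1))
print('mouth row136',g[136,258:310]); print('col 275',g[100:175,275])
print('s',f['s']['eef_pos'])
```

```text
192 [145 147 147 148 148 133 120 117 117 117 116 117 116 139 147 146 146 146]
200 [163 163 164 168 174 149 123 117 118 118 117 115 124 160 168 167 165 165]
206 [162 166 174 176 175 141 117 115 116 116 116 114 118 157 167 165 168 176]
212 [162 165 174 175 150 156 165 166 166 165 165 164 160 142 156 163 169 176]
218 [162 166 175 176 151 157 165 165 165 163 163 161 160 164 168 173 177 178]
col283 [(178, 148), (180, 147), (182, 147), (184, 147), (186, 117), (188, 118), (190, 118), (192, 117), (194, 117), (196, 118), (198, 118), (200, 118), (202, 118), (204, 117), (206, 116), (208, 131), (210, 164), (212, 165), (214, 165), (216, 161), (218, 163), (220, 159), (222, 107), (224, 123), (226, 119), (228, 44), (230, 47)] [(214, [90, 6, 166]), (217, [98, 6, 163]), (220, [70, 5, 160]), (223, [21, 129, 130]), (226, [20, 126, 140]), (229, [11, 135, 64])]
(np.float64(227.2795600366636), np.float64(82.42071494042163)) [[437.5 257.1 100. ]]
(np.float64(329.3436944937833), np.float64(82.49555950266429)) [[533.7 258.  100. ]]
(np.float64(325.3444034440344), np.float64(182.44157441574416)) [[534.2 161.8 100. ]]
(np.float64(231.08294930875576), np.float64(182.28225806451613)) [[438.  160.9 100. ]]
mouth row136 [148 148 148 148 147 123 126 147 163 166 161 160 163 164 166 165 162 158
 161 163 162 164 164 163 161 160 163 165 165 166 165 164 161 160 162 163
 166 167 146 133 160 167 165 166 164 138 141 145 145 145 145 145]
col 275 [146 145 146 149 137 110 160 163 159 159 159 159 159 159 159 159 159 159
 159 159 158 159 159 159 159 159 159 159 159 159 159 158 159 159 159 158
 158 158 158 158 159 159 158 158 158 158 158 159 159 158 158 158 159 158
 158 158 158 159 159 160 161 147 124 134 144 145 145 145 145 145 145 144
 144 144 144]
s [490.88547045 154.70647919 268.21469177]
```

View pics/s2.png

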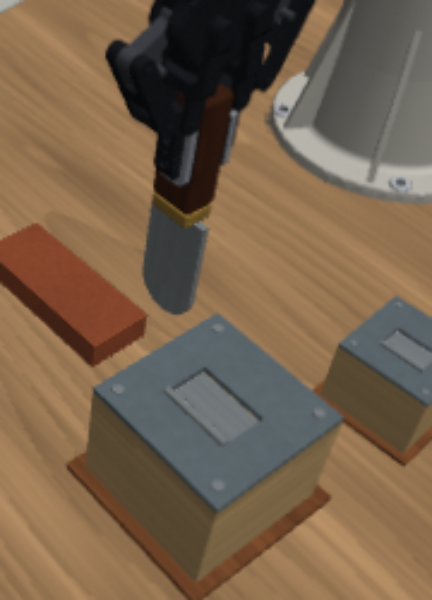

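The wrist picture has the knife and the box together. Blade at column 283, with its leading edge at row 185 (about 2.8 mm behind the TCP along y). Box screws at (227,82), (329,82), (325,182) and (231,182). The scene view shows the knife hanging straight. Next, move above the slot using this relative offset.

Emit:
play_rows(dp=[[0.4,-0.03,0.1],[0.8,-0.06,0.2],[1.2,-0.09,0.4],[1.44,-0.11,0.6],[1.44,-0.11,0.7]], rot=[[0,0,0.05],[0,0,0.05],[0,0,0.05],[0,0,0.05],[0,0,0.05]])

```text
clock: 7.02
eef_pos: [486.3, 212.7, 240.0]
tcp_rot: [-3.14, 0.0, 1.575]
contact_force: [0.9, -0.6, -2.5]
opening: 0.273
grasp_force: 69.0
```

Emit:
play_rows(dp=[[0,0,0],[0,0,0],[0,0,0]], rot=[[0,0,0],[0,0,0],[0,0,0]])

```text
clock: 7.27
eef_pos: [486.9, 211.8, 241.5]
tcp_rot: [3.141, 0.0, 1.574]
contact_force: [-0.3, -0.6, -1.9]
opening: 0.268
grasp_force: 69.0
```

Run:
```python
from h import *
f=grab('wrist','w3.png')
for i in range(3):
    to(485.5,212.3,232,90.4); f=grab('wrist')
X=f['s']['eef_pos']
print(proj(f,X+np.array([[0,18,-110],[0,15,-34]])),proj(f,[[485.85,209.45,100],[533.7,258,100],[437.5,257.1,100]]))
a=grab('scene');b=grab('top')
A=cv2.resize(a['color'][130:340,300:460],(400,525));B=cv2.resize(b['color'][180:285,113:193],(400,525))
cv2.imwrite('pics/m3.png',np.hstack([A,B])[:,:,::-1])
```

```text
dp [ 0.009 -0.036  0.241] rot [ 0.004  0.    -0.033] clk 7.32 F [ 0.5  1.  -2.1] pos [486.9 212.  241.7] rpy [179.97   0.    90.2 ] q [ 0.41  0.2   1.82 -0.    1.12  0.4 ]
dp [ 0.005 -0.036  0.243] rot [ 0.006 -0.001 -0.032] clk 7.37 F [ 0.4  0.7 -2.7] pos [486.9 212.1 241.7] rpy [ 1.7996e+02 -1.0000e-02  9.0210e+01] q [ 0.41  0.2   1.82 -0.    1.12  0.4 ]
dp [ 0.002 -0.035  0.243] rot [ 0.006 -0.001 -0.031] clk 7.42 F [ 0.5  0.5 -2.4] pos [486.9 212.2 241.7] rpy [ 1.7996e+02 -1.0000e-02  9.0220e+01] q [ 0.41  0.2   1.82 -0.    1.12  0.4 ]
[[282.40087166 183.78351093]
 [282.34583128 215.83656803]] [[281.22319103 198.17662177]
 [334.1879271  146.51889243]
 [227.94023808 147.19764466]]
```

View pics/w3.png

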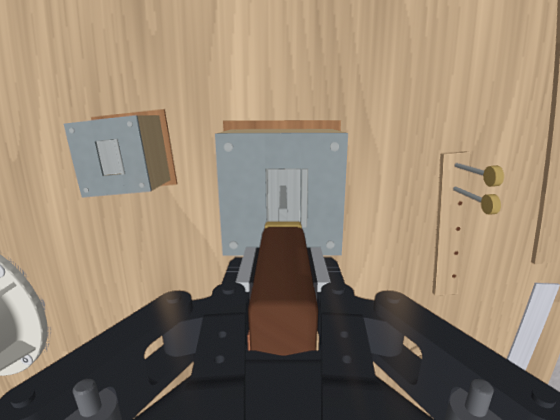

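View pics/m3.png

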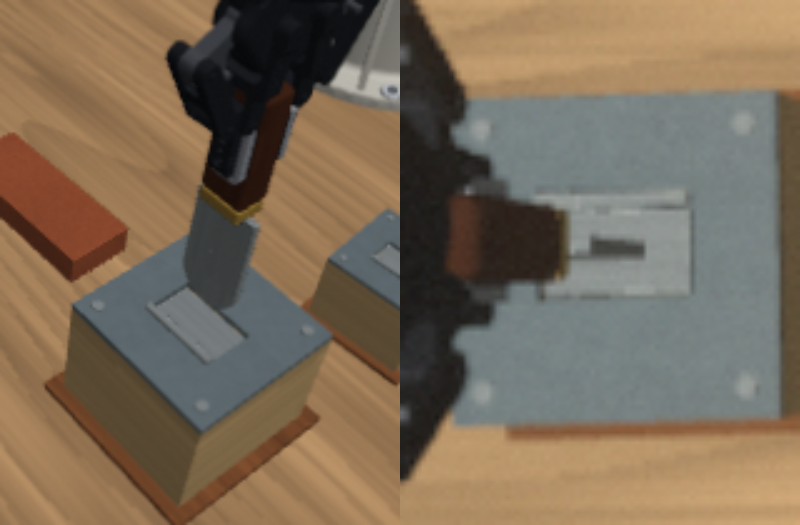

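The knife hangs over the flap: wrist blade at (283,185–208), mouth at columns 267–307, and screws at (228,147) and (335,147) where predicted. A small x correction is needed (about -1.2 mm), then descend.

Emit:
play_rows(dp=[[0,-0.03,0.1],[0,-0.03,0.2],[0,-0.03,0.3],[0,-0.03,0.4],[0,-0.03,0.5]], rot=[[0,0,-0.03],[0,0,-0.03],[0,0,-0.03],[0,0,-0.03],[0,0,-0.03]])

```text
clock: 7.98
eef_pos: [485.3, 212.7, 220.6]
tcp_rot: [-3.141, 0.0, 1.578]
contact_force: [-0.8, 0.8, -2.5]
opening: 0.271
grasp_force: 69.0
```

Emit:
play_rows(dp=[[0,0,0.06],[0,0,0.12],[0,0,0.18],[0,0,0.24],[0,0,0.3]], rot=[[0,0,0],[0,0,0],[0,0,0],[0,0,0],[0,0,0]])

```text
clock: 8.4
eef_pos: [486.1, 212.8, 209.6]
tcp_rot: [3.14, -0.0, 1.578]
contact_force: [-0.1, -0.8, 2.7]
opening: 0.267
grasp_force: 69.6
```

Emit:
play_rows(dp=[[0,0,0.05],[0,0,0.1],[0,0,0.15],[0,0,0.2],[0,0,0.25]], rot=[[0,0,0],[0,0,0],[0,0,0],[0,0,0],[0,0,0]])

```text
clock: 8.82
eef_pos: [485.1, 212.7, 199.0]
tcp_rot: [-3.141, 0.0, 1.578]
contact_force: [-1.0, 0.0, 1.0]
opening: 0.272
grasp_force: 69.5
```

Emit:
play_rows(dp=[[0,0,0.04],[0,0,0.08],[0,0,0.12],[0,0,0.16],[0,0,0.2]], rot=[[0,0,0],[0,0,0],[0,0,0],[0,0,0],[0,0,0]])

```text
clock: 9.23
eef_pos: [485.2, 212.6, 191.0]
tcp_rot: [-3.141, 0.0, 1.578]
contact_force: [-1.1, 0.0, -0.3]
opening: 0.272
grasp_force: 69.4
```

```bash
python3 -c "
from h import *
for i in range(3):
  grab('wrist'); to(485.5,212.3,180,90.4)
  print(telemetry.sense()['wrist_torque'])"
```

```text
dp [-0.006  0.018  0.265] rot [-0.013  0.004  0.005] clk 9.28 F [-1.8 -0.1 -2.5] pos [484.8 212.5 190.6] rpy [-1.7992e+02  2.0000e-02  9.0430e+01] q [0.41 0.25 1.88 0.   1.02 0.4 ]
[ 0.14180164  0.4829467  -0.00229629]
dp [-0.006  0.019  0.265] rot [-0.014  0.004  0.005] clk 9.33 F [-1.8  0.3 -4.9] pos [484.8 212.5 190.6] rpy [-1.7991e+02  2.0000e-02  9.0430e+01] q [0.41 0.25 1.88 0.   1.02 0.4 ]
[ 0.09603555  0.51573032 -0.01402694]
dp [-0.005  0.019  0.266] rot [-0.014  0.004  0.004] clk 9.38 F [-1.3  0.5 -4.3] pos [484.8 212.5 190.6] rpy [-1.7991e+02  2.0000e-02  9.0430e+01] q [0.41 0.25 1.88 0.   1.02 0.4 ]
[ 0.14693069  0.45624995 -0.04407418]
```

Emit:
play_rows(dp=[[0,0,0.03],[0,0,0.06],[0,0,0.09],[0,0,0.12],[0,0,0.15]], rot=[[0,0,0],[0,0,0],[0,0,0],[0,0,0],[0,0,0]])

```text
clock: 9.8
eef_pos: [485.4, 212.7, 185.2]
tcp_rot: [-3.142, 0.0, 1.578]
contact_force: [-2.2, 0.4, -1.2]
opening: 0.269
grasp_force: 69.2
```

Emit:
play_rows(dp=[[0,0,0.03],[0,0,0.06],[0,0,0.09],[0,0,0.12],[0,0,0.15]], rot=[[0,0,0],[0,0,0],[0,0,0],[0,0,0],[0,0,0]])

```text
clock: 10.22
eef_pos: [485.4, 212.7, 179.2]
tcp_rot: [-3.142, 0.0, 1.578]
contact_force: [-2.2, 0.3, -1.3]
opening: 0.274
grasp_force: 69.2
```

Emit:
play_rows(dp=[[0,0,0.03],[0,0,0.06],[0,0,0.09],[0,0,0.12],[0,0,0.15]], rot=[[0,0,0],[0,0,0],[0,0,0],[0,0,0],[0,0,0]])

```text
clock: 10.63
eef_pos: [485.4, 212.7, 173.2]
tcp_rot: [3.142, 0.0, 1.578]
contact_force: [-3.1, 0.5, -1.6]
opening: 0.275
grasp_force: 69.2
```

Emit:
play_rows(dp=[[0,0,0.03],[0,0,0.06],[0,0,0.09],[0,0,0.12],[0,0,0.15]], rot=[[0,0,0],[0,0,0],[0,0,0],[0,0,0],[0,0,0]])

```text
clock: 11.05
eef_pos: [485.4, 212.7, 167.2]
tcp_rot: [3.142, -0.0, 1.578]
contact_force: [-2.8, -0.7, -0.9]
opening: 0.275
grasp_force: 69.2
```

Emit:
play_rows(dp=[[0,0,0.03],[0,0,0.07],[0,0,0.11],[0,0,0.15],[0,0,0.19]], rot=[[0,0,0],[0,0,0],[0,0,0],[0,0,0],[0,0,0]])

```text
clock: 11.47
eef_pos: [485.4, 212.7, 159.5]
tcp_rot: [3.142, 0.0, 1.578]
contact_force: [-3.0, -0.1, -1.1]
opening: 0.273
grasp_force: 69.2
```

Emit:
play_rows(dp=[[0,0,0.02],[0,0,0.04],[0,0,0.06],[0,0,0.08],[0,0,0.1]], rot=[[0,0,0],[0,0,0],[0,0,0],[0,0,0],[0,0,0]])

```text
clock: 11.88
eef_pos: [485.5, 212.7, 155.7]
tcp_rot: [3.141, -0.0, 1.578]
contact_force: [-2.3, -0.0, -1.1]
opening: 0.271
grasp_force: 69.2
```

Emit:
play_rows(dp=[[0,0,0.02],[0,0,0.04],[0,0,0.06]], rot=[[0,0,0],[0,0,0],[0,0,0]])

```text
clock: 12.13
eef_pos: [485.4, 212.7, 153.2]
tcp_rot: [3.142, 0.0, 1.578]
contact_force: [-1.9, 0.4, -0.6]
opening: 0.273
grasp_force: 69.2
```

Emit:
play_rows(dp=[[0,0,0.01],[0,0,0.02],[0,0,0.03]], rot=[[0,0,0],[0,0,0],[0,0,0]])

```text
clock: 12.38
eef_pos: [485.4, 212.7, 152.1]
tcp_rot: [-3.142, 0.0, 1.578]
contact_force: [-2.4, 0.7, -1.5]
opening: 0.27
grasp_force: 69.2
```

Emit:
play_rows(dp=[[0,0,0.01],[0,0,0.02],[0,0,0.03]], rot=[[0,0,0],[0,0,0],[0,0,0]])

```text
clock: 12.63
eef_pos: [485.4, 212.7, 150.9]
tcp_rot: [3.142, -0.0, 1.578]
contact_force: [-2.3, 0.7, -0.7]
opening: 0.274
grasp_force: 69.2
```

Emit:
play_rows(dp=[[0,0,0.01],[0,0,0.02],[0,0,0.03]], rot=[[0,0,0],[0,0,0],[0,0,0]])

```text
clock: 12.88
eef_pos: [485.4, 212.7, 149.7]
tcp_rot: [3.142, -0.0, 1.578]
contact_force: [-2.5, -0.0, -0.8]
opening: 0.276
grasp_force: 69.2
```

Emit:
play_rows(dp=[[0,0,0.01],[0,0,0.02],[0,0,0.03],[0,0,0.04]], rot=[[0,0,0],[0,0,0],[0,0,0],[0,0,0]])

```text
clock: 13.22
eef_pos: [485.4, 212.7, 148.1]
tcp_rot: [3.142, -0.0, 1.578]
contact_force: [-2.0, -0.4, -0.9]
opening: 0.273
grasp_force: 69.2
```

Emit:
play_rows(dp=[[0,0,0.01],[0,0,0.02],[0,0,0.03],[0,0,0.04]], rot=[[0,0,0],[0,0,0],[0,0,0],[0,0,0]])

```text
clock: 13.55
eef_pos: [485.5, 212.8, 146.7]
tcp_rot: [3.141, -0.0, 1.578]
contact_force: [-3.1, -0.9, 6.2]
opening: 0.274
grasp_force: 70.1
```

Emit:
play_rows(dp=[[0,0,0.008],[0,0,0.015],[0,0,0.015]], rot=[[0,0,0],[0,0,0],[0,0,0]])

```text
clock: 13.8
eef_pos: [485.6, 212.8, 146.7]
tcp_rot: [3.141, -0.0, 1.578]
contact_force: [-5.1, -1.2, 8.3]
opening: 0.276
grasp_force: 70.7
```

Emit:
play_rows(dp=[[0,0,0.01],[0,0,0.02],[0,0,0.03],[0,0,0.03]], rot=[[0,0,0],[0,0,0],[0,0,0],[0,0,0]])

```text
clock: 14.13
eef_pos: [485.8, 213.0, 146.5]
tcp_rot: [3.141, -0.001, 1.578]
contact_force: [-7.6, -1.1, 18.7]
opening: 0.273
grasp_force: 72.0
```

Emit:
play_rows(dp=[[0,0,0],[0,0,-0.02],[0,0,-0.03],[0,0,-0.03]], rot=[[0,0,0],[0,0,0],[0,0,0],[0,0,0]])

```text
clock: 14.47
eef_pos: [485.5, 212.8, 146.7]
tcp_rot: [3.141, -0.0, 1.578]
contact_force: [-4.1, -1.0, 7.3]
opening: 0.275
grasp_force: 70.2
```

Emit:
play_rows(dp=[[0,0,0],[0,0,0],[0,0,0],[0,0,0],[0,0,0]], rot=[[0,0,0],[0,0,0],[0,0,0],[0,0,0],[0,0,0]], fingers=0.4)

```text
clock: 14.88
eef_pos: [485.7, 212.7, 145.9]
tcp_rot: [3.141, -0.0, 1.578]
contact_force: [-0.0, 0.0, 0.5]
opening: 0.399
grasp_force: 0.0
```

Run:
```python
from h import *
to(485.5,212.3,240,90.4)
a=grab('scene');w=grab('wrist')
A=cv2.resize(a['color'][130:340,300:460],(400,525));B=cv2.resize(w['color'][60:410,150:417],(400,525))
cv2.imwrite('pics/m4.png',np.hstack([A,B])[:,:,::-1])
```

```text
dp [-0.01  -0.003 -2.353] rot [ 0.005 -0.001  0.005] clk 14.88 F [-0.   0.   0.5] pos [485.7 212.7 145.9] rpy [179.97  -0.    90.43] q [ 0.41  0.31  1.91 -0.    0.92  0.4 ]
```

View pics/m4.png

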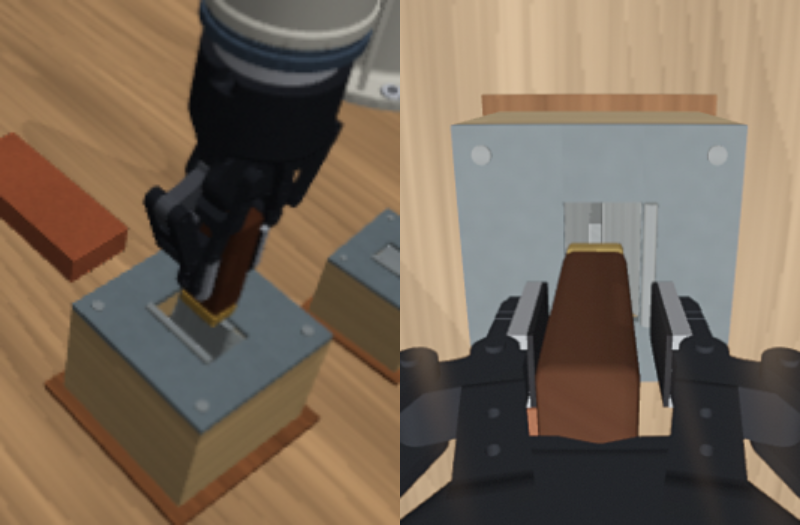

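The knife stands seated: the ferrule is about 12 mm above the plate (allowed 2–18) and the fingers are free. Open wider and withdraw straight up.

Emit:
play_rows(dp=[[0,0,0],[0,0,0],[0,0,0],[0,0,0],[0,0,0]], rot=[[0,0,0],[0,0,0],[0,0,0],[0,0,0],[0,0,0]], fingers=0.8)

```text
clock: 15.4
eef_pos: [485.4, 212.7, 145.9]
tcp_rot: [3.142, 0.0, 1.578]
contact_force: [0.1, -0.2, 0.1]
opening: 0.799
grasp_force: 0.0
```

Emit:
play_rows(dp=[[0,0,-0.3],[0,0,-0.7],[0,0,-1.2],[0,0,-1.8],[0,0,-2.5]], rot=[[0,0,0],[0,0,0],[0,0,0],[0,0,0],[0,0,0]])

```text
clock: 15.82
eef_pos: [484.6, 212.4, 246.0]
tcp_rot: [-3.14, 0.001, 1.578]
contact_force: [1.1, 0.1, 0.4]
opening: 0.799
grasp_force: 0.0
```

Emit:
play_rows(dp=[[0,0,-0.5],[0,0,-0.9],[-0.5,0,-1.0],[-1.2,0,-1.0],[-2,0,-1.0]], rot=[[0,0,0],[0,0,0],[0,0,0],[0,0,0],[0,0,0]])

```text
clock: 16.23
eef_pos: [486.1, 132.7, 286.5]
tcp_rot: [3.14, -0.001, 1.58]
contact_force: [0.1, 0.1, 0.0]
opening: 0.801
grasp_force: 0.0
```

Run:
```python
from h import *
to(485.5,212.3,240,90.4)
a=grab('scene');w=grab('wrist')
A=cv2.resize(a['color'][130:340,300:460],(400,525));B=cv2.resize(w['color'][60:410,150:417],(400,525))
cv2.imwrite('pics/m5.png',np.hstack([A,B])[:,:,::-1])
```

```text
dp [1.989 0.002 1.163] rot [ 0.012 -0.005  0.025] clk 16.23 F [0.1 0.1 0. ] pos [486.1 132.7 286.5] rpy [ 1.7993e+02 -3.0000e-02  9.0550e+01] q [0.26 0.11 1.82 0.   1.21 0.25]
```

View pics/m5.png

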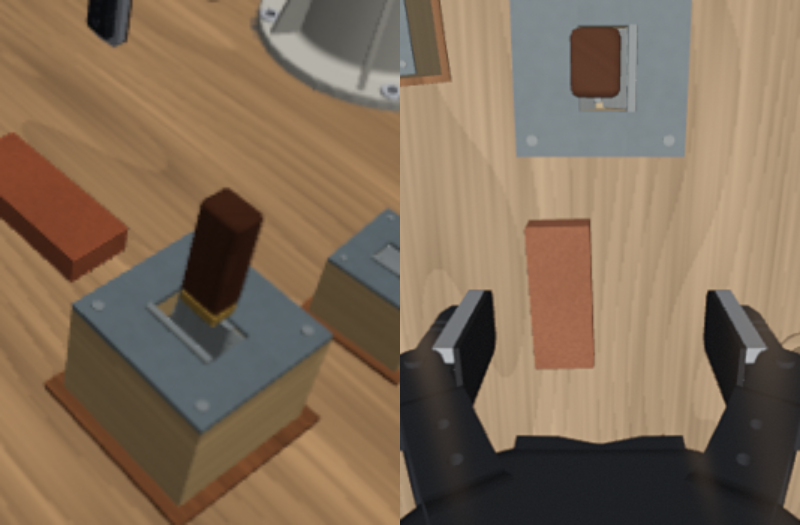

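The knife stands upright in the large box with the gripper clear and the other items undisturbed, so I'm handing it in.

```bash
python3 -c "
from h import *
print(r.sign_off())"
```

```text
the job is handed in; nothing more can be done
None
```

The knife is standing upright in the larger guard box, pressed onto the rubber seat with about 19 N and let go. I handed the job in at about 16 s, with the whetstone, spool and batten not touched; sign-off returned no verdict.

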